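# Nudge a board carrier onto its jig pins

### The job

The orange carrier plate with the laptop board is lying askew on top of the jig's two locating pins. With the fingertips, nudge it back towards the jig's dark fence and sideways along it until both its holes drop over the pins and it lies flat on the jig. Only push the plate, never pick it up or shove it off the jig, and leave the other things on the bench where they are.

Things in the scene. Friction and masses are not known exactly. Their poses are not given: they have to be found in the camera images.
- jig: Fixed jig; place and yaw vary. Aluminium base block, flat top 20 mm above the bench, spanning x -40 to +68 and y -68 to +68 mm about the origin. Origin on the bench, right under where the carrier's centre lies when seated. x points from the near side to the fence, y left along the fence, z up. It carries the fence and two pins.
- pin_left (a point): Top centre of the left (+y) steel locating pin: 9 mm diameter, 6 mm tall above the base top, its upper half domed. At jig x +38, y +55, z +26 mm. Hidden under the carrier at the start.
- pin_right (a point): Top centre of the right (-y) locating pin, the same shape, at jig x +38, y -55, z +26 mm.
- fence (a point): Middle of the upper edge of the fence's near face, at jig x +55.8, y 0, z +48 mm. The fence is a dark steel bar 160 mm long (y -80 to +80) and 10 mm thick along the jig's far side. The seated carrier is 0.8 mm clear of its face, and the carrier's two ends are flush with the fence's ends.
- carrier: Loose orange plate 110 (x) by 160 (y) by 12 mm, 0.24 to 0.48 kg, with a green laptop board and chips fixed on top (up to 19 mm above the underside). Origin: centre of its underside; x to the far long edge, y left. Starts leaning some 4 degrees, far part on the pin tops, 8 to 20 mm short of seated in jig x, 14 to 38 mm to one side in y, turned up to 0.1 rad.
- near_edge (a point): Middle of the carrier's near long edge face, half-way up: carrier x -55, y 0, z +6 mm. The edge overhangs the base (by 15 mm when seated, more at the start), so a fingertip can reach below its underside and push towards the fence. The carrier is slick and slides under 1 to 2 N.
- end_left (a point): Middle of the carrier's left end face, half-way up: carrier x 0, y +80, z +6 mm. Seated, it overhangs the base by 12 mm (more if the carrier lies off to the left). Pushed here the carrier slides along the fence; when the holes fall over the pins its far side drops 6 mm, it lies flat and can be pushed no further.
- end_right (a point): Middle of the carrier's right end face, half-way up: carrier x 0, y -80, z +6 mm. Seated, it overhangs the base by 12 mm (more if the carrier lies off to the right). Pushed here the carrier slides along the fence; when the holes fall over the pins its far side drops 6 mm, it lies flat and can be pushed no further.
- hole_left (a point): Centre of the carrier's left through hole, 13 mm diameter, at its underside: carrier x +38, y +55, z 0 mm. Seated, it lies round pin_left.
- hole_right (a point): Centre of the carrier's right through hole, 13 mm diameter, at its underside: carrier x +38, y -55, z 0 mm. Seated, it lies round pin_right.
- solder_spool: Bystander: metal spool standing on end behind the fence, 54 mm diameter, 40 mm high; origin at the centre of its underside.
- screw_cup: Bystander: white open cup behind the fence, 70 mm across, 45 mm high; origin at the centre of its underside.
- screwdriver: Bystander: red-handled screwdriver, 170 mm long, lying to the right of the jig; origin under its middle.
- parts_tray: Bystander: grey divided tray 100 by 70 by 25 mm to the left of the jig; origin at the centre of its underside.
- tea_bottle: Bystander: amber bottle 66 mm diameter, 190 mm high, behind the jig to the left; origin at the centre of its underside.
- flux_jar: Bystander: small white jar with a green cap, 44 mm diameter, 35 mm high, behind the jig to the right; origin at the centre of its underside.
There are look-alikes about, which are no part of the job. There is more than one size of the carrier; the job needs the smallest.

How it is judged:
By the outcome, as a careful person would: the job done as asked, in the order asked, and still so for the second after the job is handed in, with the robot touching nothing.
It also fails if it takes over 51 s, if anything falls off the work surface, if the arm or the gripper's body presses on something with over 40 N, if the wrist force passes 120 N, or if a joint passes its speed limit or range.

### The arm

A 7-joint arm with a two-finger parallel gripper is mounted at the origin on the work surface. World frame = base frame: x ahead of the robot, y to its left, z up, the work surface at z = 0. Lengths are in mm, angles in rad, forces in N, time in s.
With the tool pointing down it reaches from about 375 to 925 mm from the base axis. Payload 3.1 kg.
Tool frame: the origin (TCP) lies midway between the tips of the shut fingers; the grasp point (between the pads) lies 19 mm behind it; z points along the fingers, y is the line along which they close (so a half turn about z gives the same grasp; the last joint's range is limited). The gripper opens to 85 mm and grips with 20 to 120 N. Pads are 22 mm wide; open, the fingers measure 114 mm over their backs; the gripper's body (76 mm by 85 mm) begins 54 mm behind the grasp point. The pads swing forward as they close: fully open they stand 13 mm farther back than shut.
Start: joints at [-0.098, 0.383, 0.044, 1.598, -0.018, 1.161, -0.05], TCP at [650.002, 0.022, 231.269] pointing down, gripper open.
Joint ranges: [-2.61, 2.61], [-0.41, 2.15], [-1.48, 1.57], [0, 2.5], [-1.57, 4.71], [0.05, 1.97], [-2.85, 2.85]. Speed limits (rad/s): [2.79, 2.79, 3.14, 3.14, 3.14, 3.14, 3.14].

### API

Orientations are given as [roll, pitch, yaw] about the fixed x, y, z axes, in that order (R = Rz(yaw) Ry(pitch) Rx(roll)).
In Python, from station import sense, read_camera, camera_params, order, finder gives the robot as it stands. The module is installed in compiled form; this text tells all that it offers.
- The arm moves only by the tool jog_arm, never from a script. Its arguments are lists of equal length, an entry for each row: "travel": the shift along the tool's x, y, z in cm, a list of three; "turn": the turn, a rotation vector about the tool's x, y, z in rad, a list of three; "claw": the opening, from 0 (shut) to 1 (fully open). In form: {"travel": [[tx, ty, tz], ...], "turn": [[wx, wy, wz], ...], "claw": [claw, ...]}. A call has 1 to 20 rows; each row shifts and turns the commanded pose from where the row before left it, along the tool's axes as they then stand; what a row does not reach is not made up. A row lasts 1/8 s, in which the tool goes at most 62.5 mm and 10.7 degrees, less where a joint would pass 70% of its speed; a pose out of reach is approached as far as the arm can. A call with a gripper value outside its range is refused whole. The fingers move at their own pace and stop on an object; "newtons" is the grip in N (left out, the last holds). Time passes only in rows, so rows that do not move let the fingers close. It gives the time, the measured TCP pose, the force, the opening and the grip force at its end, in the units of the state.
- sense(): the state, without advancing time (a new reading comes with each control period).
- read_camera(name): name is "scene" or "side" or "wrist"; returns the picture (400x640x3 uint8, red, green, blue); there is no depth.
- camera_params(name): a dict with "intrinsics" (3x3 intrinsics, pixels), "origin" and "rotation" of the camera in the world; the wrist camera has in their place "tool_from_camera" (4x4, takes a point from camera to tool coordinates, whose origin is the TCP and whose axes are the flange's). Camera axes: x right, y up, looking along -z (the intrinsics and any distortion apply to the point x, -y, -z); pixel columns grow to the right and rows downward; lengths in mm; the calibration is good to about 2 mm. A picture is of the moment at which its call begins: read the wrist's pose just before it. camera_params takes no time and is no camera call.
- order.sign_off(): hands the job in; it is judged then, once.
Trained networks look in the newest picture that a camera, given by its name, has taken for a name from the list of things; names that differ only in an ending like _2 or _b are one class to them, and where a whole thing is asked for, a point or a joint stands for the part that bears it (a point fixed in the world has none). Each returns a list of dicts, best first, with "conf" (0 to 1); they miss things now and then, are a little off and sometimes report something else, mostly with a low value. They report only what shows in the picture. A call takes as long as a camera call. They do not tell look-alikes from the thing itself.
- finder.find_in(camera, thing): "position" ([x, y, z] in mm, in world coordinates, good to about 4 mm: the middle of the surface that is visible of it).
- finder.cut_out(camera, thing): "pixels" (400x640 bool, what is visible of it).
- finder.mark_of(camera, thing): "position" ([x, y, z] in mm, in world coordinates, good to about 4 mm: a listed point, or the origin of a listed thing).
The state is a dict: "time_s": time; "joints": joint angles; "qvel": joint speeds; "joint_torque": joint torques, N m; "eef_pos": TCP position; "tool_rot": TCP orientation; "ft_force": force on the tool from outside, world axes, zero at the start; "wrist_torque": the same for the moment, N m; "gripper_width": finger opening in mm; "gripper_force": force on a finger pad.
Only numpy, scipy, OpenCV 4.12 (cv2) and the standard library are available. Lean on these libraries where they do the work, as an engineer would, in place of code of your own. Each camera call takes 0.05 s, during which the arm holds its last target. There are 200 camera calls.

## Working session

There is one attempt and no reset: what is moved stays moved. The work goes in short steps, Python scripts to look and compute and a tool call to move; the robot and the scene stay as the last step left them, time stands still between calls to the robot, and variables do not carry over. Pictures are saved under pics/ and viewed, at most 10 in all, crops included, and the job is handed in when it is done.

Besides the shell and the picture viewer there is one more tool, called after ">>>" in YAML: its name, and indented under it one key for each argument. jog_arm: Moves the arm, as the interface text tells. Its arguments: {"type":"object","properties":{"travel":{"type":"array","items":{"type":"array","items":{"type":"number"}}},"turn":{"type":"array","items":{"type":"array","items":{"type":"number"}}},"claw":{"type":"array","items":{"type":"number"}},"newtons":{"type":"number"}},"required":["travel","turn","claw"]}

```bash
mkdir -p pics; python3 - <<'E'
from station import *
import cv2,numpy as np
s=sense(); print(s['time_s'],s['eef_pos'],s['tool_rot'],s['gripper_width'])
for c in('scene','side'):
    im=read_camera(c); cv2.imwrite(f'pics/{c}0.png',im[:,:,::-1])
    p=camera_params(c); print(c,np.round(p['origin']),np.round(p['rotation'],2).tolist(),np.round(p['intrinsics']).tolist(),[k for k in p])
    for t in('fence','carrier','near_edge','end_left','end_right','hole_left','hole_right','jig'):
        print(t,[(np.round(d['position']).tolist(),round(d['conf'],2)) for d in finder.mark_of(c,t)[:4]])
E
```

```text
0.0 [6.49049119e+02 1.03138182e-02 2.29872551e+02] [-3.13894059e+00  1.18058155e-04  1.57085880e+00] 85.41709929427283
scene [1624. -311.  841.] [0.97, -0.02, 1.27] [[521.0, 0.0, 318.0], [0.0, 521.0, 198.0], [0.0, 0.0, 1.0]] ['intrinsics', 'origin', 'rotation']
fence [([591.0, 81.0, 48.0], 0.61), ([750.0, 234.0, -0.0], 0.3)]
carrier [([525.0, 116.0, 20.0], 0.85), ([255.0, -266.0, -0.0], 0.74), ([347.0, 369.0, -4.0], 0.67)]
near_edge [([251.0, -193.0, 5.0], 0.96), ([470.0, 135.0, 27.0], 0.82), ([280.0, 344.0, 13.0], 0.75), ([544.0, 200.0, 27.0], 0.7)]
end_left [([303.0, 466.0, 11.0], 0.96), ([547.0, 200.0, 26.0], 0.67), ([364.0, -262.0, 8.0], 0.65)]
end_right [([391.0, 271.0, 8.0], 0.85), ([503.0, 47.0, 30.0], 0.8), ([145.0, -264.0, 6.0], 0.65)]
hole_left [([366.0, 458.0, -2.0], 0.68), ([578.0, 164.0, 24.0], 0.64), ([324.0, -316.0, 0.0], 0.59)]
hole_right [([181.0, -323.0, 1.0], 0.78), ([548.0, 58.0, 25.0], 0.64), ([545.0, 202.0, 24.0], 0.19)]
jig [([538.0, 95.0, 4.0], 0.91)]
side [  20. -780.  892.] [0.86, -0.01, -0.52] [[492.0, 0.0, 326.0], [0.0, 492.0, 201.0], [0.0, 0.0, 1.0]] ['intrinsics', 'origin', 'rotation']
fence [([592.0, 83.0, 50.0], 0.93), ([563.0, 33.0, 24.0], 0.58)]
carrier [([354.0, 372.0, -1.0], 0.98), ([526.0, 122.0, 20.0], 0.9), ([252.0, -273.0, 0.0], 0.63)]
near_edge [([255.0, -194.0, 5.0], 0.83), ([284.0, 337.0, 11.0], 0.64), ([472.0, 134.0, 23.0], 0.58)]
end_left [([546.0, 197.0, 27.0], 0.93), ([362.0, -264.0, 10.0], 0.89), ([304.0, 468.0, 8.0], 0.79)]
end_right [([499.0, 48.0, 27.0], 0.68), ([147.0, -268.0, 4.0], 0.68), ([390.0, 271.0, 10.0], 0.57), ([537.0, 94.0, -1.0], 0.56)]
hole_left [([327.0, -316.0, 4.0], 0.91), ([364.0, 453.0, 4.0], 0.85), ([578.0, 165.0, 23.0], 0.77)]
hole_right [([546.0, 57.0, 19.0], 0.88), ([424.0, 324.0, -3.0], 0.82), ([179.0, -321.0, -0.0], 0.62)]
jig [([539.0, 94.0, -1.0], 0.57)]
```

View pictures.

View pics/side0.png

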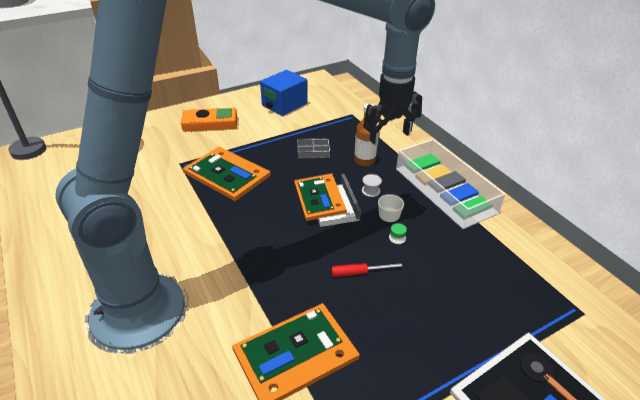

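View pics/scene0.png

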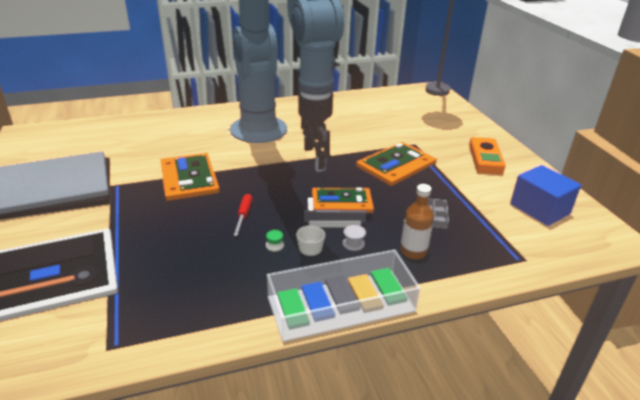

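The target is the small board on the jig at side pixel (322,197). The look-alikes are the larger carriers at (227,172) and (296,352), plus the orange gadget at (208,119). Next I'll make one close crop of the choice and measure the bystanders and jig yaw.

```bash
python3 - <<'E'
from station import *
import cv2,numpy as np
p=camera_params('wrist'); print(np.round(p['tool_from_camera'],2).tolist(),np.round(p['intrinsics']).tolist())
im=read_camera('side'); cv2.imwrite('pics/sidecrop.png',cv2.resize(im[130:270,250:450,::-1],None,fx=4,fy=4,interpolation=cv2.INTER_CUBIC)[:560,:800])
for t in('parts_tray','screw_cup','solder_spool','screwdriver','tea_bottle','flux_jar'):
    print(t,[(np.round(d['position']).tolist(),round(d['conf'],2)) for d in finder.mark_of('side',t)[:2]])
E
```

```text
[[0.0, 0.96, 0.29, 73.46], [1.0, -0.0, 0.0, -0.71], [0.0, 0.29, -0.96, -141.77], [0.0, 0.0, 0.0, 1.0]] [[347.0, 0.0, 326.0], [0.0, 347.0, 198.0], [0.0, 0.0, 1.0]]
parts_tray [([632.0, 354.0, 1.0], 0.81), ([748.0, 238.0, -4.0], 0.48)]
screw_cup [([672.0, -12.0, -1.0], 0.62)]
solder_spool [([682.0, 100.0, -0.0], 0.58), ([587.0, 137.0, 24.0], 0.27)]
screwdriver [([503.0, -150.0, 2.0], 0.82), ([543.0, 58.0, 24.0], 0.2)]
tea_bottle [([748.0, 239.0, -2.0], 0.64)]
flux_jar [([636.0, -96.0, -1.0], 0.69), ([536.0, 96.0, -2.0], 0.63)]
```

View pics/sidecrop.png

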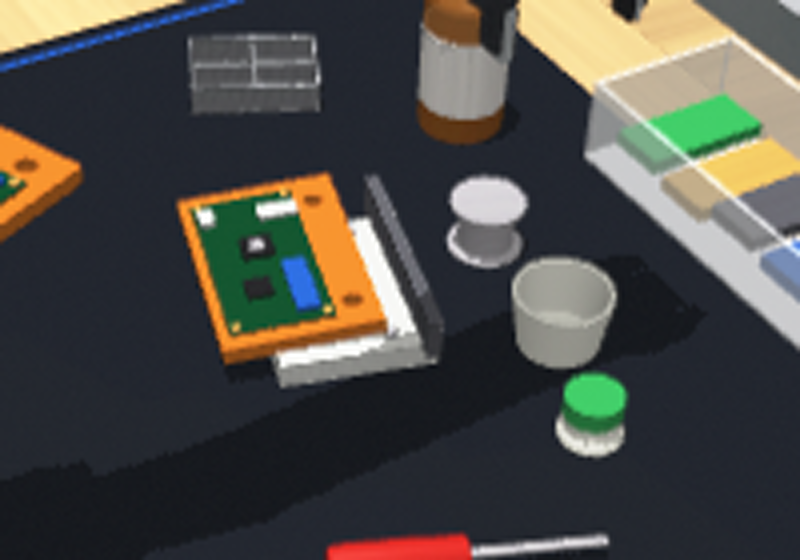

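>>> jog_arm:
  travel:
    - [0, 0, 0]
    - [0, 0, 0]
    - [0, 0, 0]
    - [0, 0, 0]
    - [0, 0, 0]
    - [0, 0, 0]
    - [0, 0, 0]
    - [0, 0, 0]
    - [0, 0, 0]
    - [0, 0, 0]
    - [-5, -1.8, 0]
    - [-5, -1.8, 0]
    - [-5, -1.8, 0]
    - [-5, -1.8, 0]
    - [-5, -1.8, 0]
    - [0, 0, 0]
    - [0, 0, 0]
  turn:
    - [0, 0, 0.18]
    - [0, 0, 0.18]
    - [0, 0, 0.18]
    - [0, 0, 0.18]
    - [0, 0, 0.18]
    - [0, 0, 0.18]
    - [0, 0, 0.18]
    - [0, 0, 0.18]
    - [0, 0, 0.18]
    - [0, 0, 0.18]
    - [0, 0, 0]
    - [0, 0, 0]
    - [0, 0, 0]
    - [0, 0, 0]
    - [0, 0, 0]
    - [0, 0, 0]
    - [0, 0, 0]
  claw: [1, 1, 1, 1, 1, 1, 1, 1, 1, 1, 1, 1, 1, 1, 1, 1, 1]

```text
time_s: 3.38
eef_pos: [427.5, 144.3, 231.7]
tool_rot: [-3.141, -0.001, -0.229]
ft_force: [0.6, 0.2, 0.4]
gripper_width: 85.8
gripper_force: 0.0
```

The crop shows our carrier with its holes at (312,200) and (352,300). The jig base shows to its right and the fence runs from (372,180) to (435,355), so the carrier has to go right and towards the fence. I'll move forward for a wrist view.

>>> jog_arm:
  travel:
    - [4, 0, -2]
    - [4, 0, -2]
    - [0, 0, 0]
  turn:
    - [0, 0, 0]
    - [0, 0, 0]
    - [0, 0, 0]
  claw: [1, 1, 1]

```text
time_s: 3.75
eef_pos: [510.1, 123.6, 273.5]
tool_rot: [-3.14, -0.006, -0.236]
ft_force: [-0.7, 0.7, -0.2]
gripper_width: 85.4
gripper_force: 0.0
```

```bash
cat > h.py <<'E'
from station import *
import cv2,numpy as np
from scipy.spatial.transform import Rotation as R
def toolT():
    s=sense(); T=np.eye(4); T[:3,:3]=R.from_euler('xyz',s['tool_rot']).as_matrix(); T[:3,3]=s['eef_pos']; return T
def cam(c):
    p=camera_params(c); K=np.array(p['intrinsics'])
    if c=='wrist': T=toolT()@np.array(p['tool_from_camera'])
    else:
        T=np.eye(4); r=np.array(p['rotation']); T[:3,:3]=r if r.shape==(3,3) else R.from_euler('xyz',r).as_matrix(); T[:3,3]=p['origin']
    return K,T
def ray(c,uv,z,KT=None):   # pixel -> world point at height z
    K,T=KT or cam(c); d=np.linalg.inv(K)@[uv[0],uv[1],1]; d=T[:3,:3]@(d*[1,-1,-1]); o=T[:3,3]
    return o+d*(z-o[2])/d[2]
def proj(P,KT):
    K,T=KT; q=np.linalg.inv(T)@np.append(P,1); q=K@(q[:3]*[1,-1,-1]); return q[:2]/q[2]
def marks(cams,things):
    for c in cams:
        KT=cam(c); read_camera(c)
        for t in things:
            for d in finder.mark_of(c,t)[:2]:
                P=np.array(d['position'])
                print(c,t,np.round(P,1).tolist(),round(d['conf'],2),np.round(proj(P,KT)).tolist())
E
python3 - <<'E'
from h import *
im=read_camera('wrist'); cv2.imwrite('pics/w1.png',im[:,:,::-1])
marks(['wrist'],['fence','jig','carrier','near_edge','end_left','end_right','hole_left','hole_right'])
print(sense()['eef_pos'],sense()['time_s'])
E
```

```text
wrist fence [595.1, 74.2, 46.8] 0.57 [354.0, 69.0]
wrist carrier [531.7, 122.5, 24.2] 0.81 [322.0, 140.0]
wrist near_edge [466.0, 137.3, 22.2] 0.9 [323.0, 197.0]
wrist near_edge [282.4, 342.8, 7.3] 0.61 [211.0, 348.0]
wrist end_left [543.3, 198.5, 31.1] 0.65 [252.0, 146.0]
wrist end_right [506.1, 47.7, 26.6] 0.86 [392.0, 147.0]
wrist end_right [392.8, 271.8, 8.3] 0.84 [235.0, 269.0]
wrist hole_left [365.8, 462.4, 1.8] 0.78 [110.0, 313.0]
wrist hole_left [577.2, 164.9, 22.2] 0.71 [274.0, 108.0]
wrist hole_right [425.1, 321.8, -2.1] 0.85 [193.0, 252.0]
wrist hole_right [545.6, 59.7, 26.7] 0.6 [375.0, 114.0]
[504.29743463 126.51362208 271.01852107] 4.25
```

View pics/w1.png

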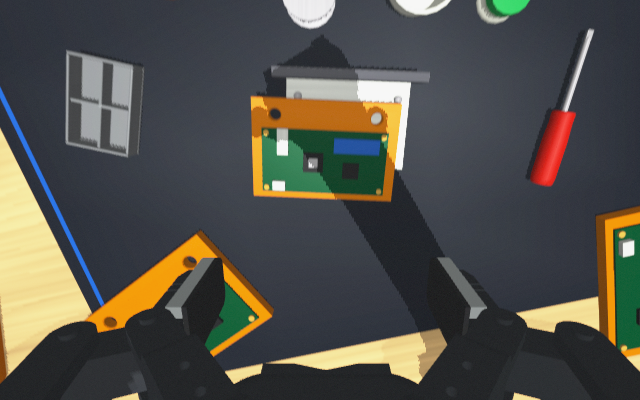

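The wrist view shows the carrier with corners near (251,97), (401,103), (391,201) and (255,195). The fence bar runs (272,70) to (430,76), and the pin tops look to be at (298,96) and (399,99). I'll turn these into jig and carrier poses.

```bash
python3 - <<'E'
from h import *
KT=cam('wrist')
f=lambda u,v,z:ray('wrist',(u,v),z,KT)[:2]
pl,pr=f(298,96,26),f(399,99,26); fl,fr=f(272,68,48),f(430,74,48)
print('pins',pl,pr,np.linalg.norm(pl-pr)); print('fence far top',fl,fr,np.linalg.norm(fl-fr))
for a,b in((pl,pr),(fl,fr)):
    d=a-b; print('yaw',np.arctan2(-d[0],d[1]))
m=(pl+pr)/2; 
c=[f(251,97,39),f(401,103,39),f(391,201,30),f(255,195,30)]
for i in range(4): d=c[i]-c[(i+1)%4]; print(c[i],np.linalg.norm(d),np.arctan2(-d[0],d[1]))
print('carrier centre',np.mean(c,0))
for y in(-.25,-.23,-.21,-.19): print(y,'origin from pins',m-38*np.array([np.cos(y),np.sin(y)]),'from fence',(fl+fr)/2-65.8*np.array([np.cos(y),np.sin(y)]))
E
python3 - <<'E'
import cv2
im=cv2.imread('pics/w1.png')[50:220,230:450]
cv2.imwrite('pics/w1c.png',cv2.resize(im,None,fx=3.5,fy=3.5,interpolation=cv2.INTER_CUBIC))
E
```

```text
pins [579.0766185  139.01462756] [551.61097098  34.20390325] 108.34966416479885
fence far top [610.34847048 155.78292369] [569.57277028   4.58274326] 156.60189107506574
yaw -0.25628726802918633
yaw -0.2634137724951337
[588.968917   185.67407531] 155.77722378945484 -0.26626324223606035
[547.97953581  35.38630441] 109.62312872405788 -1.8239605480962782
[441.85067373  62.84345258] 157.02724839467635 2.8675811622146465
[484.34153092 214.01250958] 108.39721756065553 1.306291466015659
carrier centre [515.78516437 124.47908547]
-0.25 origin from pins [528.52512271  96.01061586] from fence [526.20618303  96.462014  ]
-0.23 origin from pins [528.34447173  95.2724113 ] from fence [525.89337159  95.18375453]
-0.21 origin from pins [528.17861998  94.5307416 ] from fence [525.60618619  93.89949489]
-0.19 origin from pins [528.0276338   93.78590341] from fence [525.34474171  92.60974877]
```

View pics/w1c.png

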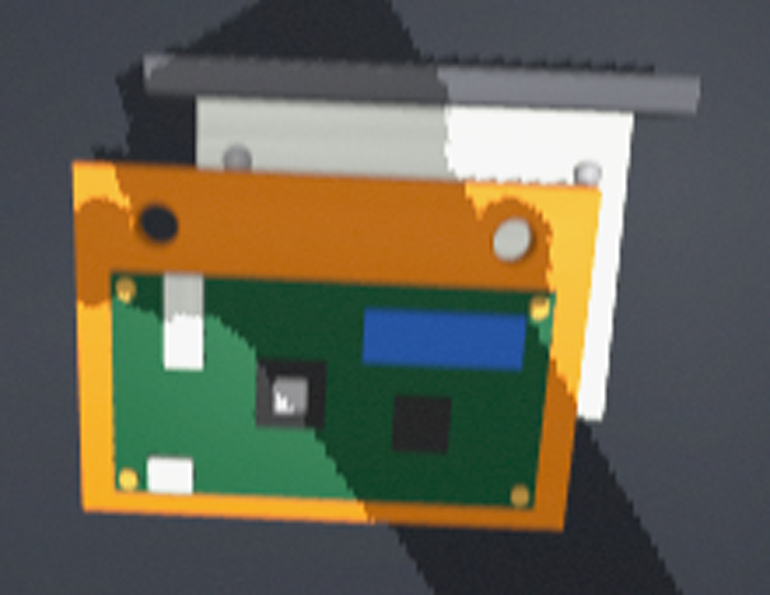

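The crop confirms both pins: left at crop (237,158), right at (587,172). The matching holes are at (158,224) and (512,240), so the carrier must go about 19 mm to the fence and 25 mm right, with almost no turn. I'll start with a two-finger square push from the near edge.

>>> jog_arm:
  travel:
    - [-4, 0, 0]
    - [-4.2, 0, 0]
    - [0, 0, 5.5]
    - [0, 0, 5.5]
    - [0, 0, 5.5]
    - [0, 0, 5.5]
    - [0, 0, 2]
    - [0, 0, 0]
    - [0, 0, 0]
  turn:
    - [0, 0, 0.02]
    - [0, 0, 0]
    - [0, 0, 0]
    - [0, 0, 0]
    - [0, 0, 0]
    - [0, 0, 0]
    - [0, 0, 0]
    - [0, 0, 0]
    - [0, 0, 0]
  claw: [1, 1, 1, 1, 1, 1, 1, 1, 1]

```text
time_s: 5.38
eef_pos: [426.3, 146.3, 32.3]
tool_rot: [-3.14, -0.002, -0.249]
ft_force: [0.3, 1.2, 0.3]
gripper_width: 85.5
gripper_force: 0.0
```

```bash
python3 - <<'E'
from h import *
marks(['side','scene'],['near_edge'])
for i in range(4):
    read_camera('side'); s=sense(); print(np.round(s['eef_pos'],1),np.round(s['tool_rot'],3),s['ft_force'])
E
```

```text
side near_edge [283.2, 340.0, 11.5] 0.88 [208.0, 183.0]
side near_edge [473.5, 134.4, 23.1] 0.86 [300.0, 200.0]
scene near_edge [251.2, -191.4, 3.6] 0.79 [214.0, 172.0]
scene near_edge [472.9, 136.2, 24.9] 0.72 [340.0, 190.0]
[426.2 146.3  32.4] [-3.14e+00 -2.00e-03 -2.49e-01] [ 0.80472336 -0.36971673 -0.1367131 ]
[426.  146.2  32.2] [-3.14e+00 -1.00e-03 -2.49e-01] [-0.20771561  0.41744894  0.12322303]
[425.8 146.   32. ] [-3.14e+00 -1.00e-03 -2.49e-01] [ 0.24827059 -0.20215442  0.76840992]
[425.6 145.9  31.8] [-3.141e+00 -1.000e-03 -2.490e-01] [0.27357511 0.14536902 0.42276616]
```

>>> jog_arm:
  travel:
    - [0, 0, 2.0]
    - [0, 0, 1.5]
    - [1.5, 0, 0]
    - [1.5, 0, 0]
    - [0.3, 0, 0]
    - [0.3, 0, 0]
    - [0, 0, 0]
  turn:
    - [0, 0, 0]
    - [0, 0, 0]
    - [0, 0, 0]
    - [0, 0, 0]
    - [0, 0, 0]
    - [0, 0, 0]
    - [0, 0, 0]
  claw: [1, 1, 1, 1, 1, 1, 1]

```text
time_s: 6.65
eef_pos: [460.3, 136.9, -3.6]
tool_rot: [-3.141, -0.0, -0.249]
ft_force: [0.4, -0.0, -0.2]
gripper_width: 85.6
gripper_force: 0.0
```

>>> jog_arm:
  travel:
    - [0.25, 0, 0]
    - [0.25, 0, 0]
    - [0.25, 0, 0]
    - [0.25, 0, 0]
    - [0.25, 0, 0]
    - [0.25, 0, 0]
  turn:
    - [0, 0, 0]
    - [0, 0, 0]
    - [0, 0, 0]
    - [0, 0, 0]
    - [0, 0, 0]
    - [0, 0, 0]
  claw: [1, 1, 1, 1, 1, 1]

```text
time_s: 7.4
eef_pos: [474.7, 133.1, -3.8]
tool_rot: [3.142, 0.0, -0.249]
ft_force: [-2.0, 0.1, 0.5]
gripper_width: 85.8
gripper_force: 0.6
```

```bash
python3 - <<'E'
from h import *
marks(['side'],['near_edge','hole_left','hole_right','fence'])
im=read_camera('side'); cv2.imwrite('pics/s2.png',cv2.resize(im[150:250,270:390,::-1],None,fx=5,fy=5,interpolation=cv2.INTER_CUBIC))
s=sense(); print(s['time_s'],s['eef_pos'],s['ft_force'])
E
```

```text
side near_edge [483.2, 130.9, 25.2] 0.91 [304.0, 199.0]
side near_edge [283.1, 337.8, 9.3] 0.74 [209.0, 184.0]
side hole_left [327.0, -317.0, 2.7] 0.71 [339.0, 357.0]
side hole_left [590.1, 163.8, 25.3] 0.66 [332.0, 181.0]
side hole_right [179.0, -318.3, 0.4] 0.76 [273.0, 392.0]
side hole_right [562.3, 54.7, 18.7] 0.75 [343.0, 208.0]
side fence [590.7, 82.5, 46.3] 0.57 [347.0, 191.0]
side fence [557.4, 195.1, 30.9] 0.33 [317.0, 177.0]
7.7 [475.21320312 133.07742573  -3.59341097] [-0.27887079 -0.88530489 -0.22219863]
```

View pics/s2.png

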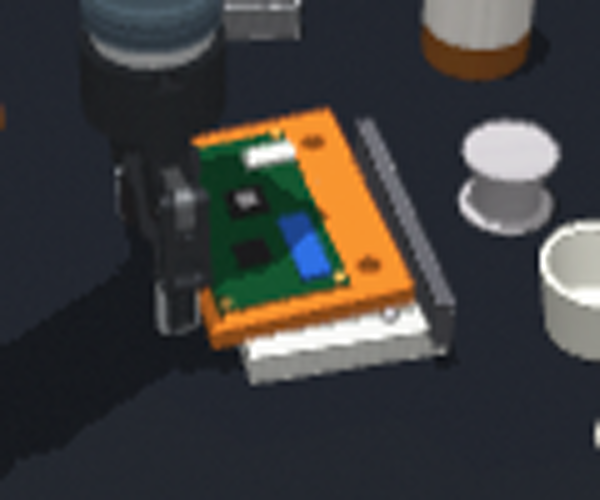

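The crop shows the plate moving squarely, with the gap to the fence shrinking and the right pin visible at (390,312). I'll continue gently.

>>> jog_arm:
  travel:
    - [0.1, 0, 0]
    - [0.1, 0, 0]
    - [0.1, 0, 0]
    - [0, 0, 0]
  turn:
    - [0, 0, 0]
    - [0, 0, 0]
    - [0, 0, 0]
    - [0, 0, 0]
  claw: [1, 1, 1, 1]

```text
time_s: 8.2
eef_pos: [477.5, 132.4, -3.8]
tool_rot: [3.142, 0.0, -0.249]
ft_force: [-0.4, -0.8, 0.6]
gripper_width: 85.3
gripper_force: 0.5
```

>>> jog_arm:
  travel:
    - [0.1, 0, 0]
    - [0.1, 0, 0]
    - [0, 0, 0]
  turn:
    - [0, 0, 0]
    - [0, 0, 0]
    - [0, 0, 0]
  claw: [1, 1, 1]

```text
time_s: 8.57
eef_pos: [479.2, 132.0, -3.8]
tool_rot: [3.141, 0.001, -0.249]
ft_force: [-1.4, 0.3, 2.0]
gripper_width: 85.4
gripper_force: 1.0
```

>>> jog_arm:
  travel:
    - [0.1, 0, 0]
    - [0.1, 0, 0]
    - [0, 0, 0]
  turn:
    - [0, 0, 0]
    - [0, 0, 0]
    - [0, 0, 0]
  claw: [1, 1, 1]

```text
time_s: 8.95
eef_pos: [479.4, 131.8, -4.2]
tool_rot: [3.141, 0.004, -0.249]
ft_force: [-5.6, 2.0, 2.7]
gripper_width: 85.2
gripper_force: 2.7
```

>>> jog_arm:
  travel:
    - [0.1, 0, 0]
    - [0.1, 0, 0]
    - [0, 0, 0]
  turn:
    - [0, 0, 0]
    - [0, 0, 0]
    - [0, 0, 0]
  claw: [1, 1, 1]

```text
time_s: 9.32
eef_pos: [479.4, 131.7, -4.7]
tool_rot: [3.14, 0.008, -0.249]
ft_force: [-7.6, 2.0, 3.2]
gripper_width: 85.3
gripper_force: 4.0
```

```bash
python3 - <<'E'
from h import *
marks(['side','scene'],['near_edge','hole_left','hole_right','end_left','end_right'])
im=read_camera('side'); cv2.imwrite('pics/s3.png',cv2.resize(im[150:250,270:390,::-1],None,fx=5,fy=5,interpolation=cv2.INTER_CUBIC))
E
```

```text
side near_edge [252.8, -194.7, 3.7] 0.94 [279.0, 327.0]
side near_edge [489.8, 131.3, 24.6] 0.66 [306.0, 199.0]
side hole_left [325.7, -318.4, 3.0] 0.93 [338.0, 358.0]
side hole_left [365.2, 455.2, 2.0] 0.78 [222.0, 157.0]
side hole_right [568.1, 52.8, 22.7] 0.78 [346.0, 207.0]
side hole_right [424.0, 322.6, -3.7] 0.75 [257.0, 176.0]
side end_left [303.3, 468.4, 10.9] 0.84 [200.0, 159.0]
side end_left [363.8, -264.7, 9.9] 0.79 [341.0, 328.0]
side end_right [391.7, 268.9, 9.0] 0.78 [253.0, 186.0]
side end_right [523.5, 42.5, 27.5] 0.76 [333.0, 213.0]
scene near_edge [493.2, 130.2, 28.4] 0.93 [341.0, 193.0]
scene near_edge [252.2, -192.3, 5.3] 0.8 [214.0, 172.0]
scene hole_left [328.6, -313.7, -1.6] 0.9 [175.0, 193.0]
scene hole_left [365.7, 458.3, -3.6] 0.69 [424.0, 164.0]
scene hole_right [181.7, -321.1, 2.2] 0.8 [168.0, 167.0]
scene hole_right [428.8, 317.9, -0.8] 0.67 [392.0, 180.0]
scene end_left [304.3, 468.1, 12.5] 0.73 [419.0, 150.0]
scene end_left [562.0, 195.7, 25.0] 0.69 [372.0, 204.0]
scene end_right [525.6, 43.6, 28.4] 0.95 [315.0, 204.0]
scene end_right [147.1, -269.2, 6.6] 0.78 [184.0, 158.0]
```

View pics/s3.png

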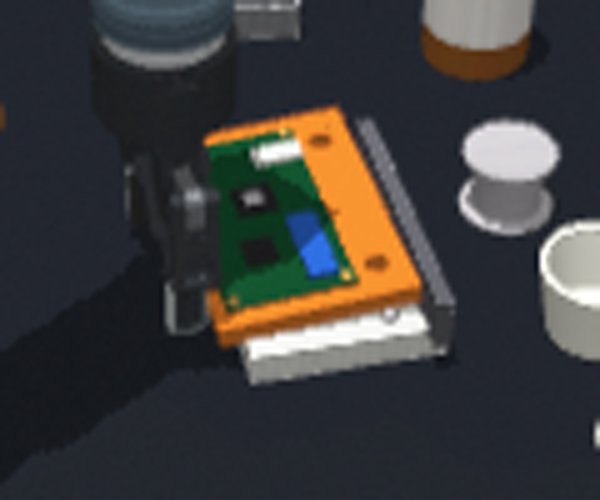

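The far edge is now parallel to the fence and against it, with the near edge at jig x ≈ -55 as it should be when seated. About 23 mm to the right remains, so I'll back off, shut the fingers and go to the left end.

>>> jog_arm:
  travel:
    - [-1.5, 0, 0]
    - [-1.5, 0, 0]
    - [0, 0, -5]
    - [0, 0, -5]
    - [0, -4, 0]
    - [3, -4, 0]
    - [3, -3.8, 0]
    - [3.4, 0, 0]
    - [0, 0, 3]
    - [0, 0, 0]
    - [0, 0, 0]
  turn:
    - [0, 0, 0]
    - [0, 0, 0]
    - [0, 0, 0]
    - [0, 0, 0]
    - [0, 0, 0]
    - [0, 0, 0]
    - [0, 0, 0]
    - [0, 0, 0]
    - [0, 0, 0]
    - [0, 0, 0]
    - [0, 0, 0]
  claw: [1, 1, 1, 0, 0, 0, 0, 0, 0, 0, 0]

```text
time_s: 11.35
eef_pos: [574.0, 229.8, 66.6]
tool_rot: [-3.141, -0.0, -0.249]
ft_force: [-0.2, -0.3, -0.0]
gripper_width: 0.1
gripper_force: 0.0
```

```bash
python3 - <<'E'
from h import *
marks(['side','scene'],['near_edge','hole_left','hole_right','end_left','end_right','fence'])
s=sense(); print(s['time_s'],s['eef_pos'],s['tool_rot'],s['gripper_width'])
E
```

```text
side near_edge [253.8, -195.1, 6.3] 0.98 [280.0, 326.0]
side near_edge [281.6, 335.3, 11.5] 0.86 [208.0, 184.0]
side hole_left [329.8, -317.4, 3.0] 0.98 [340.0, 357.0]
side hole_left [365.3, 454.4, 0.6] 0.94 [222.0, 158.0]
side hole_right [182.0, -318.1, 1.6] 0.98 [274.0, 391.0]
side hole_right [564.9, 53.2, 21.9] 0.77 [345.0, 207.0]
side end_left [305.4, 471.0, 6.1] 0.82 [201.0, 159.0]
side end_left [362.7, -266.5, 8.1] 0.64 [341.0, 330.0]
side end_right [523.7, 42.7, 31.8] 0.94 [333.0, 212.0]
side end_right [146.6, -271.5, 2.7] 0.84 [247.0, 379.0]
side fence [589.6, 84.9, 49.2] 0.9 [347.0, 190.0]
scene near_edge [493.3, 133.5, 28.2] 0.9 [342.0, 193.0]
scene near_edge [279.4, 345.4, 9.8] 0.76 [381.0, 152.0]
scene hole_left [366.3, 455.7, -1.5] 0.87 [423.0, 164.0]
scene hole_left [595.2, 158.5, 22.3] 0.78 [363.0, 214.0]
scene hole_right [180.5, -321.9, -0.4] 0.92 [168.0, 167.0]
scene hole_right [428.9, 319.1, -2.2] 0.78 [392.0, 180.0]
scene end_left [367.7, -263.5, 12.5] 0.98 [194.0, 194.0]
scene end_left [304.3, 467.8, 9.4] 0.78 [419.0, 151.0]
scene end_right [528.8, 40.9, 29.7] 0.91 [314.0, 204.0]
scene end_right [393.1, 272.8, 9.4] 0.9 [374.0, 173.0]
scene fence [590.5, 84.6, 52.5] 0.72 [337.0, 208.0]
12.05 [574.46814009 229.46409291  66.22379054] [ 3.14151429e+00  9.76136290e-05 -2.49212407e-01] 0.2635025111037766
```

>>> jog_arm:
  travel:
    - [0, 0, 3]
    - [0, 0, 2.4]
    - [0, 0.7, 0]
    - [0, 0.7, 0]
    - [0, 0.3, 0]
    - [0, 0.3, 0]
    - [0, 0.3, 0]
    - [0, 0.3, 0]
    - [0, 0, 0]
  turn:
    - [0, 0, 0]
    - [0, 0, 0]
    - [0, 0, 0]
    - [0, 0, 0]
    - [0, 0, 0]
    - [0, 0, 0]
    - [0, 0, 0]
    - [0, 0, 0]
    - [0, 0, 0]
  claw: [0, 0, 0, 0, 0, 0, 0, 0, 0]

```text
time_s: 13.18
eef_pos: [568.1, 204.2, 12.4]
tool_rot: [-3.141, -0.0, -0.249]
ft_force: [0.2, 0.6, -0.7]
gripper_width: 0.3
gripper_force: 0.2
```

>>> jog_arm:
  travel:
    - [0.02, 0.2, 0]
    - [0.02, 0.2, 0]
    - [0.02, 0.2, 0]
    - [0.02, 0.2, 0]
    - [0.02, 0.2, 0]
    - [0, 0, 0]
  turn:
    - [0, 0, 0]
    - [0, 0, 0]
    - [0, 0, 0]
    - [0, 0, 0]
    - [0, 0, 0]
    - [0, 0, 0]
  claw: [0, 0, 0, 0, 0, 0]

```text
time_s: 13.92
eef_pos: [566.5, 193.8, 12.2]
tool_rot: [3.141, 0.0, -0.25]
ft_force: [0.1, -0.3, 0.1]
gripper_width: 0.3
gripper_force: 0.1
```

```bash
python3 - <<'E'
from h import *
marks(['side'],['near_edge','hole_right','end_right'])
im=read_camera('side'); cv2.imwrite('pics/s4.png',cv2.resize(im[150:250,270:390,::-1],None,fx=5,fy=5,interpolation=cv2.INTER_CUBIC))
E
```

```text
side near_edge [256.7, -197.2, 5.7] 0.86 [282.0, 327.0]
side near_edge [282.7, 333.8, 11.0] 0.78 [209.0, 185.0]
side hole_right [556.6, 39.4, 20.5] 0.76 [345.0, 212.0]
side hole_right [423.3, 325.5, -0.0] 0.76 [256.0, 175.0]
side end_right [145.8, -268.2, 1.6] 0.93 [246.0, 378.0]
side end_right [514.9, 28.2, 30.5] 0.66 [333.0, 217.0]
```

View pics/s4.png

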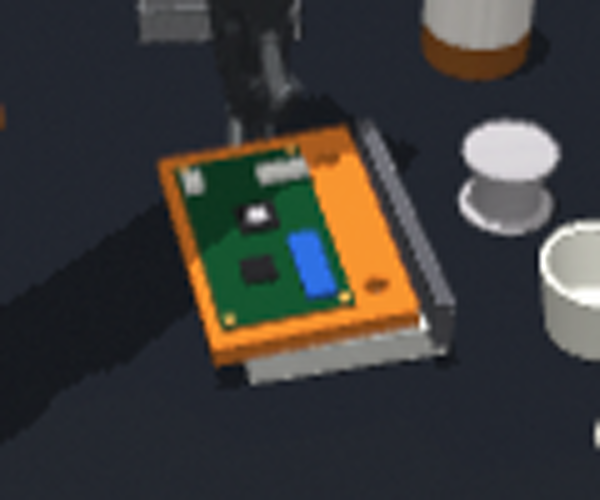

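The plate slid right about 15 mm and has about 9 mm to go. Its right end has come slightly off the fence: far right corner at (418,322), fence end at (452,303). I'll re-square it from the near edge, then finish.

>>> jog_arm:
  travel:
    - [0, -2, 0]
    - [0, 0, -5]
    - [0, 0, -5]
    - [-5, 0, 0]
    - [-5, 3, 0]
    - [-0.7, 5, 0]
    - [0, 3.3, 0]
    - [0, 0, 5]
    - [0, 0, 4]
    - [0, 0, 2.6]
    - [0, 0, 0]
  turn:
    - [0, 0, 0]
    - [0, 0, 0]
    - [0, 0, 0]
    - [0, 0, 0]
    - [0, 0, 0]
    - [0, 0, 0]
    - [0, 0, 0]
    - [0, 0, 0]
    - [0, 0, 0]
    - [0, 0, 0]
    - [0, 0, 0]
  claw: [0, 0, 0, 1, 1, 1, 1, 1, 1, 1, 1]

```text
time_s: 15.55
eef_pos: [438.5, 131.2, -5.3]
tool_rot: [3.139, 0.004, -0.248]
ft_force: [0.1, 0.7, -0.7]
gripper_width: 85.1
gripper_force: 0.0
```

>>> jog_arm:
  travel:
    - [1.3, 0, 0]
    - [1.2, 0, 0]
    - [0.3, 0, 0]
    - [0.2, 0, 0]
    - [0.2, 0, 0]
    - [0, 0, 0]
  turn:
    - [0, 0, 0]
    - [0, 0, 0]
    - [0, 0, 0]
    - [0, 0, 0]
    - [0, 0, 0]
    - [0, 0, 0]
  claw: [1, 1, 1, 1, 1, 1]

```text
time_s: 16.3
eef_pos: [470.8, 122.7, -3.7]
tool_rot: [3.142, 0.0, -0.249]
ft_force: [0.6, -0.2, -0.2]
gripper_width: 85.3
gripper_force: 0.0
```

>>> jog_arm:
  travel:
    - [0.15, 0, 0]
    - [0.15, 0, 0]
    - [0.15, 0, 0]
    - [0.1, 0, 0]
    - [0, 0, 0]
  turn:
    - [0, 0, 0]
    - [0, 0, 0]
    - [0, 0, 0]
    - [0, 0, 0]
    - [0, 0, 0]
  claw: [1, 1, 1, 1, 1]

```text
time_s: 16.92
eef_pos: [476.4, 121.3, -3.8]
tool_rot: [3.142, 0.0, -0.249]
ft_force: [0.0, -0.0, 0.9]
gripper_width: 85.4
gripper_force: 0.3
```

>>> jog_arm:
  travel:
    - [0.1, 0, 0]
    - [0.1, 0, 0]
    - [0, 0, 0]
  turn:
    - [0, 0, 0]
    - [0, 0, 0]
    - [0, 0, 0]
  claw: [1, 1, 1]

```text
time_s: 17.3
eef_pos: [476.6, 121.1, -4.1]
tool_rot: [3.141, 0.003, -0.249]
ft_force: [-5.0, 1.3, 1.9]
gripper_width: 85.4
gripper_force: 2.5
```

>>> jog_arm:
  travel:
    - [-1.5, 0, 0]
    - [-1.5, 0, 0]
    - [0, 0, -5]
    - [0, 0, -5]
    - [0, -4, 0]
    - [3, -4, 0]
    - [3, -3.5, 0]
    - [2.5, 0, 0]
    - [0, 0, 5]
    - [0, 0, 3.3]
    - [0, 0, 0]
  turn:
    - [0, 0, 0]
    - [0, 0, 0]
    - [0, 0, 0]
    - [0, 0, 0]
    - [0, 0, 0]
    - [0, 0, 0]
    - [0, 0, 0]
    - [0, 0, 0]
    - [0, 0, 0]
    - [0, 0, 0]
    - [0, 0, 0]
  claw: [1, 1, 1, 0, 0, 0, 0, 0, 0, 0, 0]

```text
time_s: 18.68
eef_pos: [556.4, 217.8, 10.3]
tool_rot: [3.137, 0.005, -0.248]
ft_force: [0.6, -0.1, 0.6]
gripper_width: 0.0
gripper_force: 0.0
```

>>> jog_arm:
  travel:
    - [0, 0.7, 0]
    - [0, 0.7, 0]
    - [0, 0.2, 0]
    - [0, 0.2, 0]
    - [0, 0.2, 0]
    - [0, 0, 0]
  turn:
    - [0, 0, 0]
    - [0, 0, 0]
    - [0, 0, 0]
    - [0, 0, 0]
    - [0, 0, 0]
    - [0, 0, 0]
  claw: [0, 0, 0, 0, 0, 0]

```text
time_s: 19.42
eef_pos: [554.9, 199.3, 13.3]
tool_rot: [3.142, 0.0, -0.249]
ft_force: [0.8, -0.5, 0.1]
gripper_width: 0.1
gripper_force: 0.0
```

```bash
python3 - <<'E'
from h import *
s=sense(); d=s['eef_pos'][:2]-np.array([538.5,94.5]); print(s['eef_pos'],'jig',d@[.968,-.252],d@[.252,.968])
marks(['side','scene'],['near_edge','hole_right','end_right'])
E
```

```text
[554.93577783 199.28956243  13.30341305] jig -10.497136794029807 105.57811244255888
side near_edge [488.1, 116.0, 23.8] 0.92 [308.0, 202.0]
side near_edge [254.5, -195.8, 7.7] 0.9 [280.0, 326.0]
side hole_right [422.8, 322.1, 0.6] 0.79 [256.0, 175.0]
side hole_right [562.0, 42.0, 22.1] 0.72 [346.0, 210.0]
side end_right [146.9, -267.5, 2.5] 0.81 [247.0, 377.0]
side end_right [518.8, 29.9, 32.3] 0.68 [334.0, 215.0]
scene near_edge [489.6, 117.6, 28.4] 0.85 [336.0, 193.0]
scene near_edge [249.7, -192.5, 4.8] 0.84 [213.0, 172.0]
scene hole_right [428.1, 319.7, 0.5] 0.89 [392.0, 179.0]
scene hole_right [565.6, 39.7, 27.0] 0.77 [318.0, 213.0]
scene end_right [522.7, 34.1, 29.9] 0.75 [311.0, 203.0]
```

>>> jog_arm:
  travel:
    - [0, 0.15, 0]
    - [0, 0.15, 0]
    - [0, 0.15, 0]
    - [0, 0.15, 0]
    - [0, 0.15, 0]
    - [0, 0, 0]
  turn:
    - [0, 0, 0]
    - [0, 0, 0]
    - [0, 0, 0]
    - [0, 0, 0]
    - [0, 0, 0]
    - [0, 0, 0]
  claw: [0, 0, 0, 0, 0, 0]

```text
time_s: 20.58
eef_pos: [553.1, 191.6, 13.3]
tool_rot: [3.141, 0.0, -0.25]
ft_force: [0.4, -0.3, 0.2]
gripper_width: -0.4
gripper_force: 0.0
```

>>> jog_arm:
  travel:
    - [0, 0.1, 0]
    - [0, 0.1, 0]
    - [0, 0, 0]
  turn:
    - [0, 0, 0]
    - [0, 0, 0]
    - [0, 0, 0]
  claw: [0, 0, 0]

```text
time_s: 20.95
eef_pos: [552.6, 190.0, 13.3]
tool_rot: [3.141, 0.0, -0.249]
ft_force: [0.1, -0.0, -0.3]
gripper_width: -0.3
gripper_force: 0.0
```

```bash
python3 - <<'E'
from h import *
s=sense(); d=s['eef_pos'][:2]-np.array([538.5,94.5]); print(s['eef_pos'],s['ft_force'],'jig',d@[.968,-.252],d@[.252,.968])
marks(['side','scene'],['near_edge','hole_right','end_right'])
im=read_camera('side'); cv2.imwrite('pics/s5.png',cv2.resize(im[150:250,270:390,::-1],None,fx=5,fy=5,interpolation=cv2.INTER_CUBIC))
E
```

```text
[552.57245357 189.95649306  13.26856341] [ 0.1041505  -0.00665949 -0.31580015] jig -10.43290119722637 95.94814358417231
side near_edge [254.2, -194.6, 6.3] 0.78 [280.0, 326.0]
side near_edge [281.8, 336.9, 9.8] 0.73 [208.0, 185.0]
side hole_right [177.8, -314.0, -3.0] 0.97 [271.0, 391.0]
side hole_right [555.9, 32.6, 18.2] 0.75 [346.0, 214.0]
side end_right [392.9, 266.7, 7.7] 0.88 [254.0, 187.0]
side end_right [513.1, 20.9, 27.0] 0.61 [334.0, 219.0]
scene near_edge [252.8, -191.7, 9.0] 0.96 [214.0, 171.0]
scene near_edge [485.6, 109.2, 27.6] 0.84 [333.0, 193.0]
scene hole_right [559.1, 32.9, 21.5] 0.72 [315.0, 214.0]
scene hole_right [182.7, -320.7, 1.6] 0.69 [168.0, 167.0]
scene end_right [391.8, 269.2, 9.7] 0.94 [373.0, 173.0]
scene end_right [520.8, 22.8, 26.9] 0.89 [307.0, 204.0]
```

View pics/s5.png

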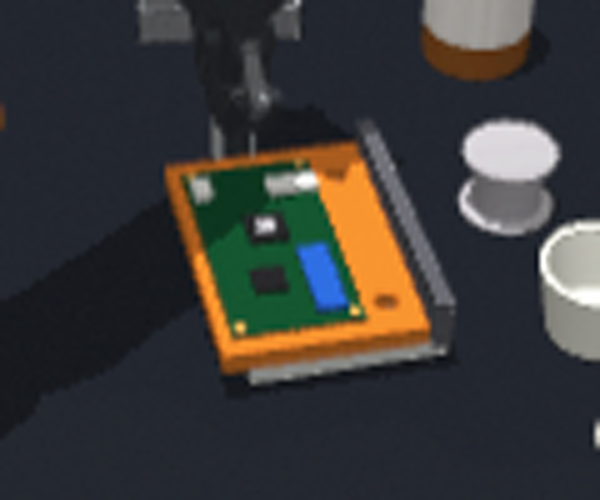

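Nearly there: the far right corner is at (430,330) and the plate is not yet dropped. I'll keep going in small steps.

>>> jog_arm:
  travel:
    - [0, 0.1, 0]
    - [0, 0.1, 0]
    - [0, 0, 0]
  turn:
    - [0, 0, 0]
    - [0, 0, 0]
    - [0, 0, 0]
  claw: [0, 0, 0]

```text
time_s: 21.78
eef_pos: [552.1, 188.4, 13.3]
tool_rot: [-3.141, 0.0, -0.249]
ft_force: [0.6, 0.2, -0.1]
gripper_width: 0.1
gripper_force: 0.3
```

>>> jog_arm:
  travel:
    - [0, 0.1, 0]
    - [0, 0, 0]
  turn:
    - [0, 0, 0]
    - [0, 0, 0]
  claw: [0, 0]

```text
time_s: 22.02
eef_pos: [551.8, 187.3, 13.3]
tool_rot: [-3.142, 0.0, -0.249]
ft_force: [0.8, 0.9, -0.7]
gripper_width: 0.2
gripper_force: 0.3
```

```bash
python3 - <<'E'
from h import *
s=sense(); d=s['eef_pos'][:2]-np.array([538.5,94.5]); print(s['eef_pos'],s['ft_force'],'jig',d@[.968,-.252],d@[.252,.968])
im=read_camera('side'); cv2.imwrite('pics/s6.png',cv2.resize(im[150:250,270:390,::-1],None,fx=5,fy=5,interpolation=cv2.INTER_CUBIC))
E
```

```text
[551.8484598  187.26237823  13.29737514] [ 0.83046862  0.86173828 -0.68560512] jig -10.454810224702774 93.15779399433865
```

View pics/s6.png

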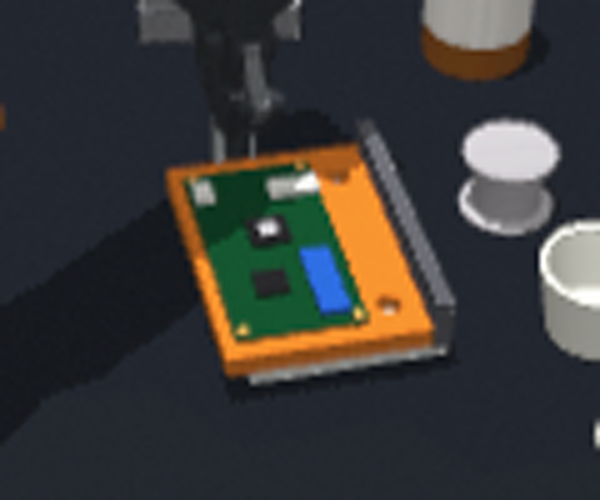

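The right hole at (390,308) is beginning to show the pin, but the drop is not confirmed. That was the tenth picture, so from here I'll go by force and numbers.

>>> jog_arm:
  travel:
    - [0, 0.1, 0]
    - [0, 0, 0]
  turn:
    - [0, 0, 0]
    - [0, 0, 0]
  claw: [0, 0]

```text
time_s: 22.32
eef_pos: [551.6, 186.2, 13.3]
tool_rot: [3.142, 0.0, -0.249]
ft_force: [0.8, 0.2, -0.0]
gripper_width: -0.2
gripper_force: 0.3
```

>>> jog_arm:
  travel:
    - [0, 0.1, 0]
    - [0, 0, 0]
  turn:
    - [0, 0, 0]
    - [0, 0, 0]
  claw: [0, 0]

```text
time_s: 22.58
eef_pos: [551.3, 185.6, 13.3]
tool_rot: [-3.141, 0.0, -0.249]
ft_force: [0.3, 1.3, -0.9]
gripper_width: 0.0
gripper_force: 0.6
```

```bash
cat > pose.py <<'E'
# fit the orange/green outline: far and near corners of the carrier in the side & scene masks
from h import *
def outline(c):
    read_camera(c); best=None
    for d in finder.cut_out(c,'carrier'):
        m=d['pixels'].astype(np.uint8); ys,xs=np.nonzero(m); 
        KT=cam(c); e=proj(np.array([540,105,28.]),KT)
        if np.hypot(xs.mean()-e[0],ys.mean()-e[1])<20: best=m
    return best
def iou(c,m,x,y,yaw,seated):
    KT=cam(c); 
    th=0 if seated else np.arctan2(6,78); Rj=R.from_euler('z',-.255).as_matrix()
    pts=[]
    for X in(-55,55):
        for Y in(-80,80):
            for Z in(0,12):
                p=R.from_euler('zy',[yaw,-th]).apply([X,Y,Z])+[x,y,20+ (40*np.sin(th))]
                pts.append(proj(Rj@p+[538.5,94.5,0],KT))
    h=cv2.convexHull(np.round(np.array(pts)*16).astype(np.int32)); a=np.zeros((400,640),np.uint8); cv2.fillConvexPoly(a,h,1,shift=4)
    return (a&m).sum()/(a|m).sum()
def fit():
    ms={c:outline(c) for c in('side','scene')}; ms={c:m for c,m in ms.items() if m is not None}
    from scipy.optimize import minimize
    for st in(True,False):
        b=minimize(lambda v:-np.mean([iou(c,m,v[0],v[1],v[2]/50,st) for c,m in ms.items()]),[0,0,0],method='Nelder-Mead',options=dict(initial_simplex=[[0,0,0],[6,0,0],[0,6,0],[0,0,4]],maxiter=150))
        print('seated' if st else 'leaning',list(ms),'x %.1f y %.1f yaw %.3f iou %.4f'%(b.x[0],b.x[1],b.x[2]/50,-b.fun))
E
python3 - <<'E'
from pose import *
fit()
marks(['side','scene'],['hole_right','hole_left','near_edge'])
E
```

```text
seated ['side', 'scene'] x -0.9 y -5.0 yaw -0.022 iou 0.7920
leaning ['side', 'scene'] x -3.0 y -7.0 yaw -0.012 iou 0.8170
side hole_right [558.1, 26.9, 14.6] 0.75 [347.0, 216.0]
side hole_right [426.5, 324.5, 0.1] 0.75 [257.0, 175.0]
side hole_left [361.4, 455.2, 3.7] 0.91 [220.0, 157.0]
side hole_left [591.0, 136.0, 19.1] 0.58 [337.0, 188.0]
side near_edge [284.2, 334.5, 10.3] 0.87 [209.0, 185.0]
side near_edge [484.2, 103.8, 26.5] 0.68 [309.0, 205.0]
scene hole_right [560.2, 29.0, 23.2] 0.8 [313.0, 214.0]
scene hole_right [182.1, -324.9, -0.5] 0.7 [167.0, 168.0]
scene hole_left [365.3, 455.9, -2.0] 0.85 [423.0, 164.0]
scene hole_left [589.4, 130.6, 15.4] 0.72 [353.0, 216.0]
scene near_edge [485.6, 107.5, 27.7] 0.77 [332.0, 193.0]
scene near_edge [253.9, -192.9, 11.0] 0.69 [213.0, 171.0]
```

```bash
python3 - <<'E'
from h import *
KT=cam('side')
J=lambda x,y,z,o=(538.5,94.5),a=-.255: R.from_euler('z',a).apply([x,y,z])+[o[0],o[1],0]
pts={'base nr top':(-40,-68,20),'base nr bot':(-40,-68,0),'fence nr top R':(55.8,-80,48),'fence far top R':(65.8,-80,48),'fence nr top L':(55.8,80,48),'fence far top L':(65.8,80,48),'pinR':(38,-55,26),
'C FR top':(55,-80,32),'C NR top':(-55,-80,32),'C NL top':(-55,80,32),'C FL top':(55,80,32),'C FR bot':(55,-80,20),'C NR bot':(-55,-80,20),'holeR top':(38,-55,32),'holeL top':(38,55,32)}
for k,v in pts.items(): print(k,np.round((proj(J(*v),KT)-[270,150])*5))
im=read_camera('side').astype(int)
print('hole crop'); 
for r in range(206,219): print(r,' '.join('%3d/%3d'%(p[0],p[2]) for p in im[r,340:355]))
E
```

```text
base nr top [252. 356.]
base nr bot [251. 384.]
fence nr top R [437. 301.]
fence far top R [455. 298.]
fence nr top L [351. 119.]
fence far top L [367. 116.]
pinR [388. 307.]
C FR top [434. 324.]
C NR top [229. 359.]
C NL top [160. 170.]
C FL top [348. 141.]
C FR bot [433. 341.]
C NR bot [229. 376.]
holeR top [389. 298.]
holeL top [332. 172.]
hole crop
206  20/ 48 195/ 47 247/ 48 248/ 48 248/ 47 248/ 48 248/ 48 248/ 49 248/ 48 248/ 47 248/ 48 248/ 48 248/ 49 118/ 53  56/ 54
207  21/ 51 129/ 48 246/ 48 248/ 48 248/ 47 248/ 47 248/ 49 248/ 49 248/ 47 248/ 48 248/ 48 248/ 48 248/ 48 175/ 49  68/ 56
208  21/ 61  21/ 49 237/ 48 248/ 48 248/ 47 248/ 47 247/ 46 245/ 46 243/ 46 247/ 47 248/ 48 248/ 48 248/ 48 204/ 47  73/ 55
209  24/ 81  21/ 50 129/ 47 246/ 48 248/ 48 247/ 48 234/ 41 216/ 38 188/ 35 232/ 42 244/ 46 248/ 47 248/ 48 248/ 47 117/ 53
210  28/114  20/ 53  20/ 48 236/ 48 248/ 48 241/ 43 162/ 28 142/ 35 136/ 30 146/ 25 206/ 35 247/ 47 248/ 47 248/ 48 204/ 47
211  28/119  73/ 60  75/ 56 146/ 47 246/ 48 230/ 41 169/ 61 172/101 157/115 153/ 41 168/ 30 246/ 46 248/ 48 248/ 47 248/ 48
2
[... 166 characters left out ...]
 248/ 48 248/ 48 248/ 49 248/ 48 248/ 48 248/ 48 248/ 48 248/ 48 248/ 48 248/ 48
214  21/ 46  46/ 45  76/ 40  75/ 45 183/ 43 247/ 48 248/ 48 248/ 48 248/ 47 248/ 48 248/ 48 248/ 48 248/ 48 248/ 48 248/ 48
215 145/ 39 150/ 36 160/ 33 185/ 37 247/ 48 248/ 47 248/ 48 248/ 48 248/ 48 248/ 48 248/ 49 248/ 48 248/ 48 248/ 47 246/ 47
216 248/ 48 248/ 49 248/ 48 248/ 48 248/ 47 248/ 48 248/ 48 246/ 47 244/ 46 244/ 46 243/ 45 242/ 45 240/ 43 239/ 43 225/ 40
217 248/ 47 246/ 46 244/ 45 244/ 47 241/ 45 239/ 43 239/ 44 224/ 38 198/ 36 197/ 35 194/ 34 170/ 30 143/ 26 137/ 25 140/ 26
218 239/ 43 224/ 38 198/ 34 197/ 35 167/ 29 139/ 25 140/ 25 137/ 26 136/ 24 140/ 25 137/ 25 141/ 27 141/ 25 137/ 25 140/ 25
```

>>> jog_arm:
  travel:
    - [0, 0.1, 0]
    - [0, 0, 0]
  turn:
    - [0, 0, 0]
    - [0, 0, 0]
  claw: [0, 0]

```text
time_s: 23.48
eef_pos: [551.1, 185.1, 13.3]
tool_rot: [-3.141, 0.0, -0.249]
ft_force: [-0.4, 3.2, -0.4]
gripper_width: 0.1
gripper_force: 1.5
```

>>> jog_arm:
  travel:
    - [0, 0.1, 0]
    - [0, 0, 0]
  turn:
    - [0, 0, 0]
    - [0, 0, 0]
  claw: [0, 0]

```text
time_s: 23.72
eef_pos: [550.8, 184.9, 13.4]
tool_rot: [-3.14, 0.0, -0.248]
ft_force: [0.1, 5.9, -0.6]
gripper_width: -0.3
gripper_force: 2.4
```

It is blocked at 6 N, so the pins seem engaged. I'll back off and check from the wrist camera by numbers.

>>> jog_arm:
  travel:
    - [0, -1, 0]
    - [0, -1, 0]
    - [0, 0, -5]
    - [0, 0, -5]
    - [-2, 4, -3]
    - [-1, 4, -2]
    - [-1, 4, 0]
    - [0, 0, 0]
    - [0, 0, 0]
    - [0, 0, 0]
  turn:
    - [0, 0, 0]
    - [0, 0, 0]
    - [0, 0, 0]
    - [0, 0, 0]
    - [0, 0, 0]
    - [0, 0, 0]
    - [0, 0, 0]
    - [0, 0, 0]
    - [0, 0, 0]
    - [0, 0, 0]
  claw: [0, 0, 0, 0, 0, 0, 0, 0, 0, 0]

```text
time_s: 24.98
eef_pos: [488.0, 97.6, 163.2]
tool_rot: [-3.142, -0.0, -0.247]
ft_force: [0.5, -0.2, 0.1]
gripper_width: 0.0
gripper_force: 0.0
```

```bash
python3 - <<'E'
from pose import *
fit()
marks(['wrist','side','scene'],['hole_right','hole_left','near_edge','end_left','end_right','fence'])
s=sense();print(s['time_s'],s['eef_pos'])
im=read_camera('wrist'); cv2.imwrite('pics/w2.png',im[:,:,::-1])
hsv=cv2.cvtColor(im,cv2.COLOR_RGB2HSV); KT=cam('wrist')
for n,y in(('L',55),('R',-55)):
    u,v=proj(R.from_euler('z',-.255).apply([38,y,32])+[537.5,91.5,0],KT).round().astype(int); print(n,u,v)
    for r in range(v-14,v+15,2): print(r,' '.join('%3d/%3d'%(im[r,q,0],im[r,q,2]) for q in range(u-16,u+17,2)))
E
```

```text
seated ['side', 'scene'] x -1.0 y -5.2 yaw -0.020 iou 0.7783
leaning ['side', 'scene'] x -2.9 y -4.8 yaw -0.028 iou 0.8077
wrist hole_right [558.1, 27.3, 21.0] 0.97 [390.0, 76.0]
wrist hole_right [425.0, 323.1, -2.1] 0.85 [122.0, 290.0]
wrist hole_left [591.6, 134.4, 22.1] 0.87 [245.0, 68.0]
wrist hole_left [367.4, 457.6, 3.0] 0.77 [24.0, 366.0]
wrist near_edge [483.8, 107.2, 25.0] 0.57 [315.0, 192.0]
wrist end_left [558.0, 172.8, 31.7] 0.87 [208.0, 125.0]
wrist end_left [564.8, 31.9, 31.1] 0.39 [385.0, 68.0]
wrist end_right [516.1, 12.2, 27.7] 0.94 [421.0, 126.0]
wrist end_right [393.6, 273.6, 10.9] 0.7 [175.0, 313.0]
wrist fence [595.0, 74.6, 51.7] 0.58 [318.0, 36.0]
side hole_right [180.4, -319.0, -2.6] 0.84 [273.0, 392.0]
side hole_right [557.2, 29.4, 18.0] 0.6 [347.0, 215.0]
side hole_left [365.0, 455.9, 3.1] 0.91 [221.0, 157.0]
side hole_left [326.0, -322.8, 2.8] 0.72 [340.0, 359.0]
side near_edge [484.2, 102.5, 28.1] 0.78 [309.0, 205.0]
side near_edge [254.8, -193.5, 6.2] 0.74 [280.0, 326.0]
side end_left [301.9, 470.5, 6.4] 0.92 [200.0, 160.0]
side end_left [364.4, -265.1, 11
[... 4394 characters left out ...]
7/ 77
79 247/ 87 247/ 87 247/ 88 247/ 88 246/ 36 221/221 232/232 228/228 215/215 247/247 218/215 152/ 65 207/ 12 247/ 73 247/ 78 247/ 77 247/ 77
81 247/ 88 247/ 90 247/ 90 247/ 88 247/ 89 238/ 87 175/177 195/194 247/247 246/246 194/168 179/ 18 246/ 32 247/ 80 247/ 78 247/ 78 247/ 77
83 247/ 87 247/ 89 247/ 89 247/ 89 247/ 89 247/ 73 246/ 90 232/175 219/184 208/131 205/ 17 246/ 33 247/ 84 247/ 79 247/ 77 247/ 78 247/ 78
85 247/ 86 247/ 84 247/ 86 247/ 85 247/ 86 247/ 83 247/ 85 247/ 61 246/ 61 247/ 64 247/ 73 247/ 83 247/ 82 247/ 80 247/ 78 247/ 80 247/ 79
87 247/ 67 247/ 67 247/ 65 247/ 65 247/ 65 247/ 65 247/ 64 247/ 65 247/ 66 247/ 66 247/ 65 247/ 69 247/ 69 247/ 68 247/ 66 247/ 68 247/ 68
```

The wrist numbers show grey pin tops inside both holes: left hole centred at (243,72), right at (390,74). Each pin sits towards its hole's left rim, so the carrier is about 2 mm too far right. A PnP on the plate will tell flat from leaning.

```bash
python3 - <<'E'
from h import *
K,T=cam('wrist'); 
for f,tw in(('pics/w2.png',True),):
    im=cv2.imread(f); hsv=cv2.cvtColor(im,cv2.COLOR_BGR2HSV)
    m=cv2.inRange(hsv,(8,150,60),(24,255,255)); n,l,st,c=cv2.connectedComponentsWithStats(m)
    i=min((k for k in range(1,n) if st[k,4]>800),key=lambda k:abs(c[k][0]-318)+abs(c[k][1]-110)); 
    h=cv2.convexHull(np.argwhere(l==i)[:,::-1].astype(np.int32)); print(st[i])
    q=cv2.approxPolyDP(h,6,True)[:,0]; print(q.tolist())
    # edge lines (near edge outline is near top/bottom edge alike)
    print('rows orange at cols:',{u:(np.nonzero(l[:,u]==i)[0].min(),np.nonzero(l[:,u]==i)[0].max()) for u in(225,260,300,340,380,410)})
    Ti=np.linalg.inv(T)
    o=np.array([537.5,91.5,0])
    for name,th in(('flat',0),('lean',np.arctan2(6,78))):
        P=lambda x,y,z: proj(R.from_euler('z',-.255).apply(R.from_euler('y',-th).apply([x,y,z])+[0,0,20+40*np.sin(th)])+o,(K,T))
        print(name,{k:np.round(P(*v),1).tolist() for k,v in dict(hL=(38,55,12),hR=(38,-55,12),FL=(55,80,12),FR=(55,-80,12),NL=(-55,80,12),NR=(-55,-80,12),fenceL=(55.8,80,28),fenceR=(55.8,-80,28)).items()})
E
```

```text
[ 207   46  219  150 9367]
[[425, 51], [411, 195], [218, 191], [207, 46]]
rows orange at cols: {225: (np.int64(46), np.int64(191)), 260: (np.int64(47), np.int64(192)), 300: (np.int64(48), np.int64(192)), 340: (np.int64(49), np.int64(193)), 380: (np.int64(50), np.int64(194)), 410: (np.int64(50), np.int64(195))}
flat {'hL': [241.0, 71.9], 'hR': [389.3, 73.0], 'FL': [205.1, 46.8], 'FR': [425.0, 48.4], 'NL': [217.7, 192.4], 'NR': [413.0, 193.6], 'fenceL': [197.2, 42.5], 'fenceR': [431.5, 44.2]}
lean {'hL': [239.1, 72.9], 'hR': [390.6, 74.0], 'FL': [201.8, 47.2], 'FR': [427.7, 48.8], 'NL': [218.2, 192.9], 'NR': [412.6, 194.1], 'fenceL': [193.6, 44.8], 'fenceR': [434.4, 46.5]}
```

The edge ratio far/near is 1.130, against 1.126 predicted flat and 1.162 leaning. The hole spacing is 147 px, against 148 flat and 151.5 leaning. The plate is flat with both pins in their holes and the arm is clear, so I'm handing in.

```bash
python3 -c "
from station import *
print(order.sign_off())"
```

```text
the job is handed in; nothing more can be done
None
```

The job is handed in: by the wrist-camera measurements the carrier lies flat on the jig with both holes over the pins, about 2 mm right of centre within the hole clearance, done by pushing only, at about 26 s.

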